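# Stand the round-bottomed oil cruet in its ring

### The arm

A 6-joint arm with a two-finger parallel gripper is mounted at the origin on the work surface. World frame = base frame: x ahead of the robot, y to its left, z up, the work surface at z = 0. Lengths are in m, angles in rad, forces in N, time in s.
With the tool pointing down it reaches from about 0.4 to 0.825 m from the base axis. Payload 7 kg.
Tool frame: the origin (TCP) lies midway between the tips of the shut fingers; the grasp point (between the pads) lies 19 mm behind it; z points along the fingers, x is the direction in which the jaws open and shut, and the axes are right-handed (so a half turn about z gives the same grasp; the last joint's range is limited). The gripper opens to 88 mm and grips with 3 to 60 N. Pads are 19 mm wide; open, the fingers measure 130 mm over their backs; the gripper's body (78 mm by 193 mm) begins 47 mm behind the grasp point.
Start: joints at [-0.877, 0.359, 0.012, 0, -1.224, -0.288], TCP at [0.266, -0.62, 0.188] pointing down, gripper open.
Joint ranges: [-3.07, 3.07], [-1.43, 2.12], [-1.02, 1.25], [-3.03, 1.67], [-3.05, -0], [-3.03, 3.03]. Speed limits (rad/s): [2.39, 2.39, 3.01, 3.14, 3.14, 3.14].

### API

Orientations are given as [roll, pitch, yaw] about the fixed x, y, z axes, in that order (R = Rz(yaw) Ry(pitch) Rx(roll)).
In Python, from station import arm, viewer, ticket gives the robot as it stands. The module is installed in compiled form; this text tells all that it offers.
- The arm moves only by the tool step_arm, never from a script. Its argument "targets" is a list of rows, each a list of 3 entries, a list of its own where there are three numbers: the shift along the tool's x, y, z in m, then the turn, a rotation vector about the tool's x, y, z in degrees, then the opening, from -1 (shut) to 1 (fully open), so that 0 is half open. A call has exactly 8 rows; each row shifts and turns the commanded pose from where the row before left it, along the tool's axes as they then stand; what a row does not reach is not made up. A row lasts 1/10 s, in which the tool goes at most 50 mm and 8.59 degrees, less where a joint would pass 70% of its speed; a pose out of reach is approached as far as the arm can. A call is refused whole if a number of a shift passes 0.05 or a number of a turn 8.59, either way. A call with a gripper value outside its range is refused whole. The fingers move at their own pace and stop on an object; "grip_force" is the grip in N (left out, the last holds). Time passes only in rows, so rows that do not move let the fingers close, or fill a call up. It gives the time, the measured TCP pose, the force and the opening at its end, in the units of the state.
- arm.get_state(): the state, without advancing time (a new reading comes with each control period).
- viewer.grab_frame(name): name is "side" or "top"; returns (picture, depth): 480x640x3 uint8, red, green, blue; 480x640 float32, m along the optical axis (not along the pixel's ray), 0 where there is no reading.
- viewer.calibration(name): a dict with "fov_y" (degrees; the focal length in pixels is half the picture's height over the tangent of half this angle, whatever the lens; pixels are square), "cx", "cy" (the principal point, pixels), "world_to_cam" (4x4, takes a point from world to camera coordinates). Camera axes: x right, y up, looking along -z (the intrinsics and any distortion apply to the point x, -y, -z); pixel columns grow to the right and rows downward; lengths in m; the calibration is good to about 2 mm. A picture is of the moment at which its call begins. calibration takes no time and is no camera call.
- ticket.job_done(): hands the job in, once; it reports no verdict.
The state is a dict: "t": time; "q": joint angles; "qd": joint speeds; "joint_efforts": joint torques, N m; "eef_pos": TCP position; "ee_rot": TCP orientation; "force": force on the tool from outside, world axes, zero at the start; "moment": the same for the moment, N m; "width": finger opening in m.
Only numpy, scipy, OpenCV 4.12 (cv2) and the standard library are available. Lean on these libraries where they do the work, as an engineer would, in place of code of your own. Each camera call takes 0.05 s, during which the arm holds its last target.

### The job

The round-bottomed white ceramic oil cruet has been left leaning in its wooden drying cradle. Take it out and stand it upright, cork up, in its ring stand, the wider and lower of the two loose wooden rings on the counter, and let go. Set it down without dropping it or knocking it over; the ring stays flat on the counter.

Things in the scene. Friction and masses are not known exactly. Their poses are not given: they have to be found in the camera images.
- cruet: White ceramic oil cruet, 0.1 to 0.2 kg: a ball of 60 mm diameter with a straight round neck of 24 mm diameter ending 80 mm from the ball's centre, then an 18 mm wide cork, 8 mm high. Origin: the ball's centre; z axis along the neck to the cork. Starts with the ball in the cradle's ring, neck leaning 30 degrees from vertical to the cradle's -x. The white bottle with a flat foot is another thing.
- stand: The ring stand: a plain loose flat wooden ring, outer diameter 72 mm, bore 42 mm, 20 mm high, lying on the counter. Origin: centre of its underside, z up. When the ball of the cruet sits in the bore, the ball's centre is about 41 mm above this origin.
- cradle: Wooden drying cradle fixed to the counter: board 96 x 68 mm, ring of 64 mm outer diameter, top at 22 mm, and on its -x side a post 14 mm wide along y, 87 mm high, propping the neck from below 32 to 58 mm from the ball's centre; fingers closing along y pass on both sides of it. Origin: underside, below the ring's centre; the ball's centre starts 43 mm above it.
- napkin_ring: The other loose wooden ring, not to be used: a napkin ring, narrower and taller, outer diameter 48 mm, bore 38 mm, 34 mm high. Origin: centre of its underside.
Mind the look-alikes: they are no part of the job. What is shaped like the cruet but red or yellow is not meant. Leave any pink look-alike of the cradle alone.

How it is judged:
By the outcome, as a careful person would: the job done as asked, in the order asked, and still so for the second after the job is handed in, with the robot touching nothing.
It also fails if it takes over 32 s, if anything falls off the work surface, if the arm or the gripper's body presses on something with over 40 N, if the wrist force passes 120 N, or if a joint passes its speed limit or range.

## Working session

There is one attempt and no reset: what is moved stays moved. The work goes in short steps, Python scripts to look and compute and a tool call to move; the robot and the scene stay as the last step left them, time stands still between calls to the robot, and variables do not carry over. Pictures are saved under pics/ and viewed, and the job is handed in when it is done.

Besides the shell and the picture viewer there is one more tool, called by a JSON object that holds its "op" and its "data", one argument or row to a line. step_arm: Moves the arm, as the interface text tells. Its arguments: {"type":"object","properties":{"targets":{"type":"array"},"grip_force":{"type":"number"}},"required":["targets"]}

```bash
mkdir -p pics; ls; python3 - <<'E'
from station import arm, viewer, ticket
import cv2,numpy as np
for n in("side","top"):
    p,d=viewer.grab_frame(n); np.savez(f"pics/{n}0.npz",p=p,d=d)
    cv2.imwrite(f"pics/{n}0.png",p[:,:,::-1]); print(n,viewer.calibration(n))
print(arm.get_state())
E
```

```text
pics
side {'fov_y': 49.87603019701936, 'cx': 314.8912264427523, 'cy': 239.54385405023086, 'world_to_cam': array([[-0.85538205, -0.51780264,  0.01421204,  0.50400844],
       [ 0.3749938 , -0.60007552,  0.70660387, -0.26683613],
       [-0.35735305,  0.60974569,  0.7074666 , -0.83549824],
       [ 0.        ,  0.        ,  0.        ,  1.        ]])}
top {'fov_y': 50.788471520184316, 'cx': 321.614439175214, 'cy': 243.32102591194865, 'world_to_cam': array([[-2.02618086e-04, -9.99995383e-01, -3.03193735e-03,
        -4.81967603e-03],
       [ 9.95546414e-01, -4.87542997e-04,  9.42714192e-02,
        -5.93961359e-01],
       [-9.42724622e-02, -2.99933326e-03,  9.95541916e-01,
        -9.71979128e-01],
       [ 0.00000000e+00,  0.00000000e+00,  0.00000000e+00,
         1.00000000e+00]])}
{'t': 0.1, 'q': array([-8.76907769e-01,  3.59324048e-01,  1.11708272e-02, -3.20712577e-04,
       -1.22410394e+00, -2.88107129e-01]), 'qd': array([-0.00061481, -0.0034947 ,  0.00260746,  0.00095947, -0.00060616,
       -0.00055693]), 'joint_efforts': array([-9.83222890e-04, -5.84162486e+01,  2.93753529e+01,  7.01564714e+00,
        1.02001344e-02, -6.47029242e-05]), 'eef_pos': array([ 0.26623491, -0.61974496,  0.1870174 ]), 'ee_rot': array([-3.14146662e+00, -1.48629635e-03,  1.97646847e+00]), 'force': array([ 0.71648701, -0.27812283, -0.43745501]), 'moment': array([ 0.00662223, -0.01026345, -0.00170839]), 'width': 0.08749021968157922}
```

View pics/top0.png

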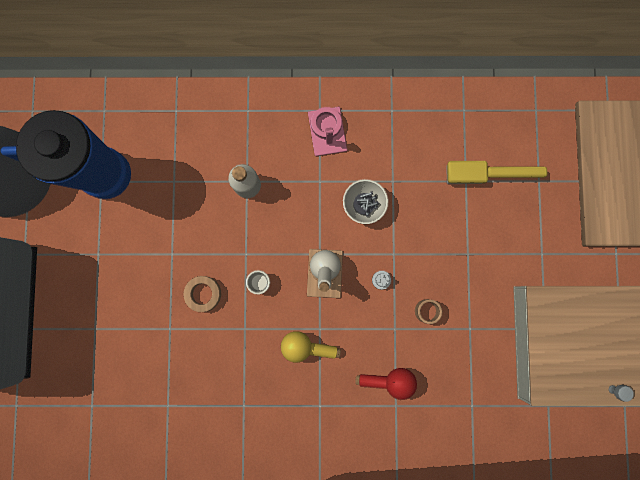

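View pics/side0.png

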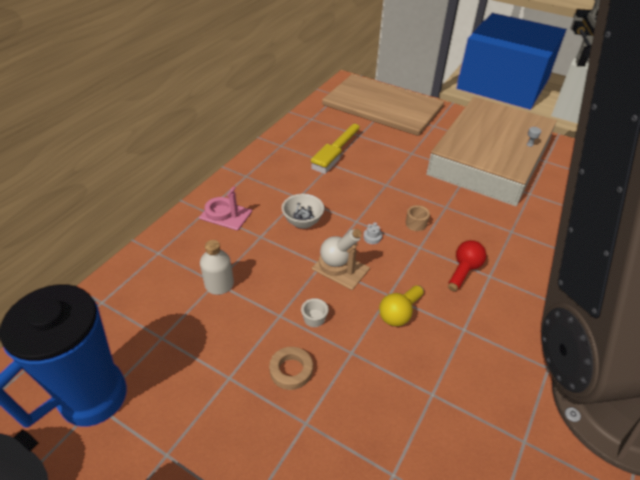

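Candidates in the top view:
- **Cruet:** white cruet in the wooden cradle (325,268), white flat-footed bottle (244,180), yellow (297,347), red (402,383).
- **Rings:** wide low ring (202,294), narrow napkin ring (429,312).
- **Cradle:** wooden (325,274), pink (327,130).

I choose the cruet at (325,268) and the ring at (202,294), and check both in a close crop.

```bash
cat > h.py <<'E'
import numpy as np
from station import viewer
def P(n,u,v,d):
    c=viewer.calibration(n); f=240/np.tan(np.radians(c['fov_y']/2))
    u=np.asarray(u,float);v=np.asarray(v,float)
    pc=np.stack([(u-c['cx'])/f*d,-(v-c['cy'])/f*d,-d],-1)
    M=c['world_to_cam']; return (pc-M[:3,3])@M[:3,:3]
def proj(n,X):
    c=viewer.calibration(n); f=240/np.tan(np.radians(c['fov_y']/2))
    M=c['world_to_cam']; p=np.atleast_2d(X)@M[:3,:3].T+M[:3,3]
    return np.stack([c['cx']+f*p[:,0]/-p[:,2],c['cy']-f*p[:,1]/-p[:,2]],-1)
E
python3 - <<'E'
from h import *
import cv2
from scipy.optimize import least_squares
ims=[]
t=np.load('pics/top0.npz');s=np.load('pics/side0.npz')
a=cv2.resize(t['p'][235:315,285:375],(400,356),interpolation=3)
b=cv2.resize(t['p'][255:335,160:250],(400,356),interpolation=3)
cc=cv2.resize(s['p'][215:295,300:390],(400,356),interpolation=3)
cv2.imwrite('pics/crop.png',np.vstack([np.hstack([a,b])])[:,:,::-1]);cv2.imwrite('pics/crop2.png',cc[:,:,::-1])
for n,z in(('top',t),('side',s)):
    d=z['d'];vv,uu=np.mgrid[0:480,0:640];X=P(n,uu,vv,d); 
    ok=d>0
    print(n,ok.mean())
    col=z['p'].astype(int)
    # counter
    m=ok&(np.abs(X[...,2])<.01);print('counter z',np.median(X[m][:,2]))
    np.save(f'pics/X{n}.npy',X)
E
```

```text
top 0.996044921875
counter z 0.00042050469564213866
side 0.9961848958333334
counter z 0.0003071318330960697
```

View pics/crop.png

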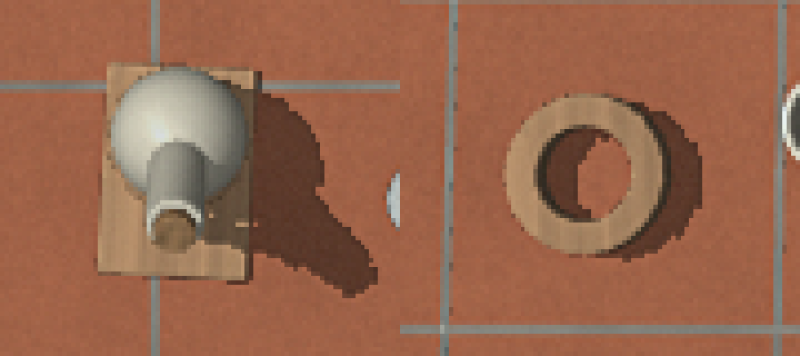

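View pics/crop2.png

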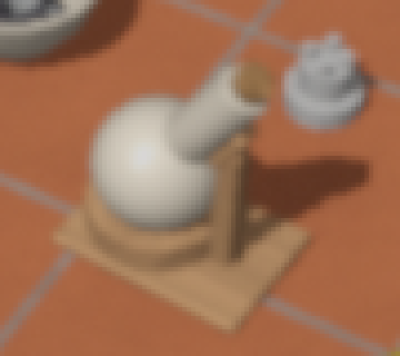

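The crop confirms the white cruet with its cork, neck leaning towards the robot on the cradle's post. The ring is the wide, low one. Next I measure both by fitting.

```bash
python3 - <<'E'
from h import *
from scipy.optimize import least_squares
col={n:np.load(f'pics/{n}0.npz')['p'].astype(int) for n in('top','side')}
X={n:np.load(f'pics/X{n}.npy') for n in('top','side')}
def sub(n,u0,u1,v0,v1): return X[n][v0:v1,u0:u1].reshape(-1,3),col[n][v0:v1,u0:u1].reshape(-1,3)
for n,box in(('top',(300,350,245,300)),('side',(315,365,225,285))):
    x,c=sub(n,*box)
    gray=(c.max(1)-c.min(1)<45)&(c.mean(1)>90)&(x[:,2]>.025)
    g=x[gray]
    # sphere: fit robustly
    f=least_squares(lambda p:np.linalg.norm(g-p,axis=1)-.03,[g[:,0].mean(),g[:,1].mean(),.043],loss='soft_l1',f_scale=.001)
    ctr=f.x; r=np.linalg.norm(g-ctr,axis=1)
    nk=g[(r>.036)&(r<.078)]
    def res(p):
        a=np.array([p[0],p[1],1]);a/=np.linalg.norm(a);w=nk-ctr
        return np.linalg.norm(w-np.outer(w@a,a),axis=1)-.012
    fn=least_squares(res,[-.5,0],loss='soft_l1',f_scale=.001);a=np.append(fn.x,1);a/=np.linalg.norm(a)
    print(n,len(g),'ball',ctr.round(4),'med|r-.03|',np.median(abs(r-.03)),'neck',len(nk),a.round(3),'tilt',np.degrees(np.arccos(a[2])),'az',np.degrees(np.arctan2(-a[1],-a[0])))
def ring(n,box,h,ro,ri):
    x,c=sub(n,*box); t=x[(abs(x[:,2]-h)<.003)]
    lo=t
    f=least_squares(lambda p:np.maximum(0,np.linalg.norm(lo[:,:2]-p,axis=1)-ro)+np.maximum(0,ri-np.linalg.norm(lo[:,:2]-p,axis=1)),lo[:,:2].mean(0))
    print(n,'ring',len(t),f.x.round(4),'mean',lo[:,:2].mean(0).round(4),np.median(t[:,2]), np.ptp(t[:,:2],axis=0))
ring('top',(175,230,268,325),.02,.036,.021);ring('side',(260,325,335,400),.02,.036,.021)
ring('top',(405,450,290,335),.034,.024,.019)
# surroundings: clusters above 1cm within the workspace
import cv2
m=((X['top'][...,2]>.008)).astype(np.uint8)
k,l,st,_=cv2.connectedComponentsWithStats(m)
for i in range(1,k):
    if st[i,4]>60:
        q=X['top'][l==i]; print(st[i,:4],q.min(0).round(3),q.max(0).round(3))
E
```

```text
top 708 ball [ 0.5468 -0.011   0.0457] med|r-.03| 0.002077477610091574 neck 140 [-0.481  0.024  0.876] tilt 28.798516137228383 az -2.817654882654566
side 833 ball [ 0.5364 -0.0147  0.0635] med|r-.03| 0.008140478176443124 neck 295 [-0.466  0.048  0.883] tilt 27.94583113497847 az -5.896003626721275
top ring 615 [0.4948 0.2335] mean [0.4951 0.233 ] 0.020162049153583706 [0.06901104 0.07078204]
side ring 861 [0.4955 0.2342] mean [0.4947 0.2356] 0.020059262453524053 [0.07084812 0.07259713]
top ring 174 [ 0.4607 -0.2139] mean [ 0.4603 -0.2142] 0.0339488571834118 [0.04629926 0.04655436]
[576 101  64 146] [ 0.5   -0.655  0.008] [ 0.888 -0.008  1.024]
[310 107  33  38] [ 0.5   -0.047  0.008] [0.875 0.019 1.024]
[  0 110 131 107] [ 0.5   -0.008  0.008] [0.823 0.646 1.024]
[447 161 100  23] [ 0.5   -0.455  0.009] [ 0.76  -0.008  1.024]
[228 164  33  34] [ 0.5   -0.008  0.008] [0.744 0.176 1.024]
[343 180  45  44] [ 0.5   -0.134  0.008] [ 0.719 -0.008  1.024]
[  0 237  36 152] [ 0.32  -0.008  0.008] [0.6   0.591 1.024]
[309 250  33  43] [ 0.498 -0.044  0.008] [0.582 0.02  1.024]
[246 270  24  25] [ 0.494 -0.008  0.008] [0.541 0.143 1.024]
[372 271  19  19] [ 0.5   -0.142  0.008] [ 0.54  -0.008  1.024]
[183 276  38  37] [ 0.461 -0.008  0.008] [0.53  0.269 1.024]
[514 286 126 120] [ 0.29  -0.602  0.008] [ 0.51  -0.008  1.024]
[415 299  27  25] [ 0.438 -0.237  0.008] [ 0.485 -0.19   0.038]
[281 331  60  32] [ 0.364 -0.041  0.011] [0.5   0.074 1.024]
[355 368  62  32] [ 0.295 -0.185  0.012] [ 0.5   -0.008  1.024]
```

```bash
python3 - <<'E'
from h import *
from scipy.optimize import least_squares
col={n:np.load(f'pics/{n}0.npz')['p'].astype(int) for n in('top','side')}
X={n:np.load(f'pics/X{n}.npy') for n in('top','side')}
G={}
for n,(u0,u1,v0,v1) in(('top',(300,350,245,300)),('side',(315,365,225,285))):
    x=X[n][v0:v1,u0:u1].reshape(-1,3);c=col[n][v0:v1,u0:u1].reshape(-1,3)
    G[n]=x[(c.max(1)-c.min(1)<45)&(c.mean(1)>90)&(x[:,2]>.03)&(x[:,2]<.14)]
def sd(p,g):
    a=np.array([p[3],p[4],1]);a/=np.linalg.norm(a);w=g-p[:3];s=np.linalg.norm(w,axis=1)-.03
    h=w@a;rad=np.linalg.norm(w-np.outer(h,a),axis=1)-.012
    cap=np.maximum(rad,h-.08)
    cap=np.where(h>0,cap,1)
    return np.minimum(s,cap)
for n,g in list(G.items())+[('both',np.vstack(list(G.values())))]:
    f=least_squares(lambda p:sd(p,g),[.548,-.012,.043,-.55,0],loss='soft_l1',f_scale=.0007)
    a=np.append(f.x[3:],1);a/=np.linalg.norm(a)
    print(n,len(g),f.x[:3].round(4),a.round(3),np.degrees(np.arccos(a[2])).round(1),np.degrees(np.arctan2(-a[1],-a[0])).round(1),np.median(abs(f.fun)))
# board yaw
x=X['top'][240:310,295:360].reshape(-1,3);c=col['top'][240:310,295:360].reshape(-1,3)
b=x[(x[:,2]>.004)&(x[:,2]<.016)]
import cv2
print(np.median(b[:,2]),cv2.minAreaRect((b[:,:2]*1000).astype(np.float32)))
E
```

```text
top 702 [ 0.5498 -0.0111  0.0433] [-0.498  0.019  0.867] 29.9 -2.2 0.0006831053420682104
side 820 [ 0.551  -0.0115  0.0434] [-0.503  0.023  0.864] 30.2 -2.6 0.0007262465961317063
both 1522 [ 0.5504 -0.0114  0.0433] [-0.501  0.021  0.865] 30.1 -2.4 0.0007678467916650425
0.006289031469855483 ((534.0017700195312, -16.003799438476562), (127.9474105834961, 139.0072021484375), 89.11924743652344)
```

```bash
cat >> h.py <<'E'
from scipy.spatial.transform import Rotation as Ro
from station import arm
np.set_printoptions(suppress=True,precision=4)
def Rt(xaxis,z):
    z=np.array(z,float);z/=np.linalg.norm(z);x=np.array(xaxis,float);x-=z*(x@z);x/=np.linalg.norm(x)
    return Ro.from_matrix(np.stack([x,np.cross(z,x),z],1))
def plan(p,R,tp,tR):
    "turn first, then shift in the turned frame"
    print('turn(deg, tool)',np.degrees((R.inv()*tR).as_rotvec()),'shift after',tR.inv().apply(np.array(tp)-p),'| shift before turn',R.inv().apply(np.array(tp)-p))
def cur():
    s=arm.get_state();return s['eef_pos'],Ro.from_euler('xyz',s['ee_rot']),s
B=np.array([.5503,-.0113,.0433]);A=np.array([-.5,.021,.866]);A/=np.linalg.norm(A);Y=[.042,.999,0]
E
python3 - <<'E'
from h import *
p,R,s=cur(); tR=Rt(Y,-A)
print(R.as_matrix(),tR.as_matrix(),B+.14*A)
plan(p,R,B+.14*A,tR)
X=np.load('pics/Xtop.npy')
for nm,(u0,u1,v0,v1) in dict(box=(516,640,287,405),cup=(246,270,270,295),jar=(372,392,271,290),jug=(20,130,110,200)).items():
    z=X[v0:v1,u0:u1];z=z[z[...,2]<.6];print(nm,z[:,2].max())
E
```

```text
[[-0.3946  0.9188 -0.0007]
 [ 0.9188  0.3946  0.0013]
 [ 0.0015 -0.0001 -1.    ]] [[ 0.042   0.8651  0.4999]
 [ 0.9991 -0.0364 -0.021 ]
 [ 0.      0.5003 -0.8658]] [ 0.4803 -0.0084  0.1645]
turn(deg, tool) [-29.5413  -6.7985  25.0359] shift after [0.6198 0.1517 0.1137] | shift before turn [0.4772 0.438  0.0232]
box 0.11594507468884666
cup 0.034581337869821364
jar 0.03842574571377969
jug 0.2301580382833887
```

{"op": "step_arm", "data": {
  "targets": [
    [[0.03,0.027,0],[0,0,0],0.4],
    [[0.03,0.027,0],[0,0,0],0.4],
    [[0.03,0.027,0],[0,0,0],0.4],
    [[0.03,0.027,0],[0,0,0],0.4],
    [[0.03,0.027,0],[0,0,0],0.4],
    [[0.03,0.027,0],[0,0,0],0.4],
    [[0.03,0.027,0],[0,0,0],0.4],
    [[0.03,0.027,0],[0,0,0],0.4]
  ],
  "grip_force": 25
}}

```text
t: 0.9
eef_pos: [0.3701, -0.3128, 0.1877]
ee_rot: [-3.141, -0.0, 1.976]
force: [0.8, 0.8, 0.1]
width: 0.0615
```

{"op": "step_arm", "data": {
  "targets": [
    [[0.03,0.027,0],[0,0,0],0.4],
    [[0.03,0.027,0],[0,0,0],0.4],
    [[0.03,0.027,0],[0,0,0],0.4],
    [[0.03,0.027,0],[0,0,0],0.4],
    [[0.03,0.027,0],[0,0,0],0.4],
    [[0.03,0.027,0],[0,0,0],0.4],
    [[0.03,0.027,0],[0,0,0],0.4],
    [[0,0,0],[0,0,0],0.4]
  ]
}}

```text
t: 1.7
eef_pos: [0.4621, -0.0435, 0.1877]
ee_rot: [3.141, -0.0, 1.98]
force: [-0.5, 0.1, -1.2]
width: 0.0611
```

{"op": "step_arm", "data": {
  "targets": [
    [[0,0,0],[-6,-1.4,5],0.4],
    [[0,0,0],[-6,-1.4,5],0.4],
    [[0,0,0],[-6,-1.4,5],0.4],
    [[0,0,0],[-6,-1.4,5],0.4],
    [[0,0,0],[-5.5,-1.2,5],0.4],
    [[0,0,0],[0,0,0],0.4],
    [[0,0,0],[0,0,0],0.4],
    [[0,0,0],[0,0,0],0.4]
  ]
}}

```text
t: 2.5
eef_pos: [0.4638, -0.051, 0.1909]
ee_rot: [2.666, 0.019, 1.567]
force: [0.2, -0.7, -0.2]
width: 0.0615
```

```bash
python3 - <<'E'
from h import *
p,R,s=cur(); tR=Rt(Y,-A); print(p,s['q'],s['t'],s['width'],s['force'])
plan(p,R,B+.14*A,tR)
E
```

```text
[ 0.4638 -0.051   0.1909] [ 0.516  -0.3563 -0.9763  0.4519 -0.5862 -2.4185] 2.5 0.06150129465058951 [ 0.2222 -0.6534 -0.1726]
turn(deg, tool) [-2.775  -0.1161  2.4624] shift after [ 0.0433 -0.0004  0.0302] | shift before turn [0.0432 0.0029 0.0303]
```

```bash
cat >> h.py <<'E'
H=np.array([.999,-.042,0]);t=np.radians(15);Z15=np.sin(t)*H+np.array([0,0,-np.cos(t)]);R15=Rt(Y,Z15)
G=B+.062*A; TG=G+.019*Z15
E
python3 - <<'E'
from h import *
p,R,s=cur(); print(TG,TG-.08*Z15)
plan(p,R,TG-.08*Z15,R15)
E
```

```text
[ 0.5242 -0.0102  0.0786] [ 0.5035 -0.0093  0.1559]
turn(deg, tool) [12.247   0.206   2.4611] shift after [0.0433 0.0276 0.0437] | shift before turn [0.0425 0.0196 0.0486]
```

{"op": "step_arm", "data": {
  "targets": [
    [[0,0,0],[3,0,0.6],0.4],
    [[0,0,0],[3,0,0.6],0.4],
    [[0,0,0],[3,0,0.6],0.4],
    [[0,0,0],[3.2,0.2,0.6],0.4],
    [[0.014,0.009,0.01],[0,0,0],0.4],
    [[0.014,0.009,0.01],[0,0,0],0.4],
    [[0.014,0.009,0.01],[0,0,0],0.4],
    [[0,0,0],[0,0,0],0.4]
  ]
}}

```text
t: 3.3
eef_pos: [0.5001, -0.0095, 0.1668]
ee_rot: [2.882, 0.001, 1.53]
force: [-0.6, -0.4, -0.8]
width: 0.0609
```

```bash
python3 - <<'E'
from h import *
import cv2
p,R,s=cur(); print(p,s['q'],s['t'],s['width'],s['force'])
plan(p,R,TG,R15)
for n in('side','top'):
    q,d=viewer.grab_frame(n);cv2.imwrite(f'pics/{n}1.png',q[:,:,::-1])
E
```

```text
[ 0.5001 -0.0095  0.1668] [ 0.4877 -0.1002 -0.69    0.1895 -0.765  -2.222 ] 3.3 0.06086045420631095 [-0.6202 -0.4391 -0.7586]
turn(deg, tool) [-0.1161  0.0449  0.072 ] shift after [0.0003 0.0005 0.0914] | shift before turn [0.0004 0.0006 0.0914]
```

View pics/side1.png

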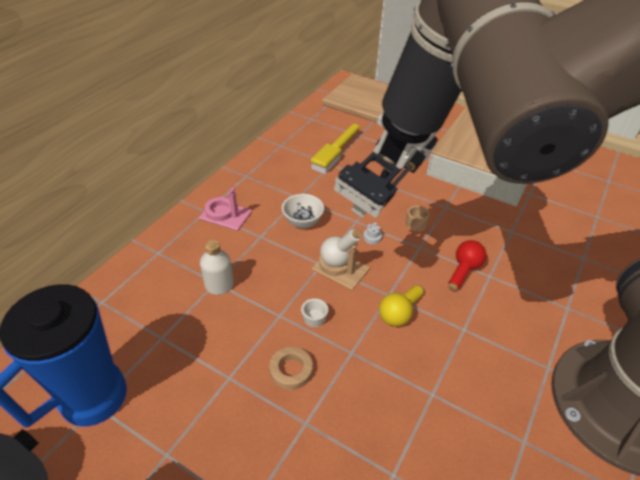

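```bash
python3 - <<'E'
from h import *
print(proj('side',[[.5001,-.0095,.1668]]),proj('top',[[.5001,-.0095,.1668]]))
import cv2
a=cv2.imread('pics/side1.png')[130:290,290:450];b=cv2.imread('pics/top1.png')[170:330,240:400]
cv2.imwrite('pics/c1.png',cv2.resize(np.hstack([a,b]),(800,400),interpolation=3))
E
```

```text
[[362.6837 214.2172]] [[324.0285 290.9476]]
```

View pics/c1.png

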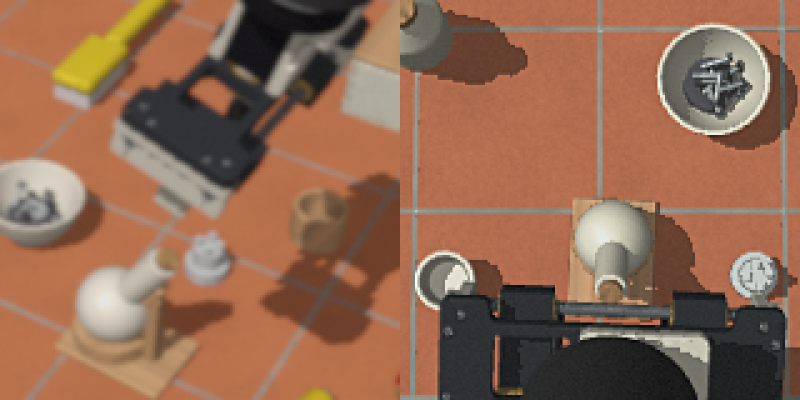

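{"op": "step_arm", "data": {
  "targets": [
    [[0,0,0.015],[0,0,0],0.4],
    [[0,0,0.015],[0,0,0],0.4],
    [[0,0,0.015],[0,0,0],0.4],
    [[0,0,0.015],[0,0,0],0.4],
    [[0,0,0],[0,0,0],0.4],
    [[0,0,0],[0,0,0],0.4],
    [[0,0,0],[0,0,0],0.4],
    [[0,0,0],[0,0,0],0.4]
  ]
}}

```text
t: 4.2
eef_pos: [0.5143, -0.0113, 0.1109]
ee_rot: [2.878, -0.0, 1.528]
force: [0.2, -1.1, -0.5]
width: 0.0613
```

```bash
python3 - <<'E'
from h import *
import cv2
p,R,s=cur(); print(p,s['q'],s['t'],s['width'],s['force'])
plan(p,R,TG,R15)
im=[]
for n,(u,v) in(('side',(345,220)),('top',(324,275))):
    q,d=viewer.grab_frame(n);im.append(cv2.resize(q[v-50:v+50,u-50:u+50,::-1],(400,400),interpolation=3))
    print(n,proj(n,[p,p+R.apply([.03,0,-.01]),p+R.apply([-.03,0,-.01])]))
cv2.imwrite('pics/c2.png',np.hstack(im))
E
```

```text
[ 0.5143 -0.0113  0.1109] [ 0.4616 -0.0106 -0.7676  0.2264 -0.5934 -2.2489] 4.2 0.061285520147078 [ 0.2343 -1.0549 -0.4546]
turn(deg, tool) [ 0.1094 -0.0179 -0.0293] shift after [0.0016 0.0012 0.0338] | shift before turn [0.0015 0.0011 0.0338]
side [[353.8611 233.4363]
 [346.9413 239.826 ]
 [363.6496 220.9532]]
top [[324.9919 283.0513]
 [308.1209 283.7185]
 [341.7925 285.1446]]
```

View pics/c2.png

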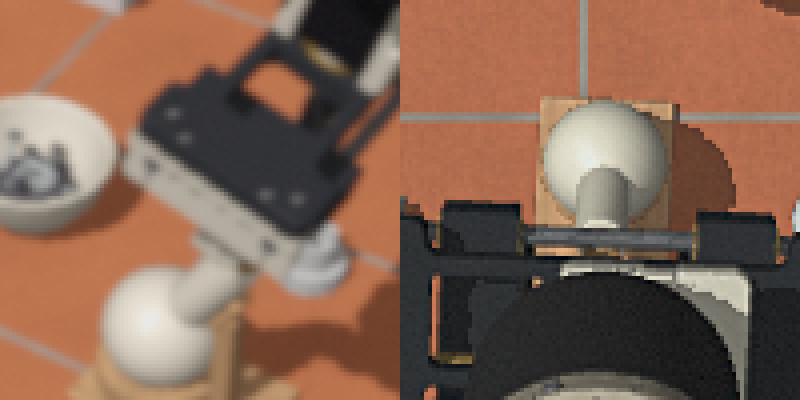

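{"op": "step_arm", "data": {
  "targets": [
    [[0.003,0.001,0.008],[0,0,0],0.4],
    [[0,0,0.01],[0,0,0],0.4],
    [[0,0,0.01],[0,0,0],0.4],
    [[0,0,0.006],[0,0,0],0.4],
    [[0,0,0],[0,0,0],0.4],
    [[0,0,0],[0,0,0],0.4],
    [[0,0,0],[0,0,0],0.4],
    [[0,0,0],[0,0,0],0.4]
  ]
}}

```text
t: 5.1
eef_pos: [0.524, -0.0088, 0.0778]
ee_rot: [2.879, -0.0, 1.528]
force: [-0.3, -0.7, 0.1]
width: 0.0616
```

```bash
python3 - <<'E'
from h import *
import cv2
p,R,s=cur(); print(p,s['q'],s['t'],s['width'],s['force'])
plan(p,R,TG,R15)
im=[]
for n,(u,v) in(('side',(345,230)),('top',(324,275))):
    q,d=viewer.grab_frame(n);im.append(cv2.resize(q[v-50:v+50,u-50:u+50,::-1],(400,400),interpolation=3))
cv2.imwrite('pics/c3.png',np.hstack(im))
E
```

```text
[ 0.524  -0.0088  0.0778] [ 0.4513  0.054  -0.808   0.2645 -0.4905 -2.2846] 5.1 0.061568169286791215 [-0.3128 -0.7102  0.0509]
turn(deg, tool) [ 0.0709  0.0013 -0.0248] shift after [-0.0014  0.0005 -0.0007] | shift before turn [-0.0014  0.0005 -0.0007]
```

View pics/c3.png

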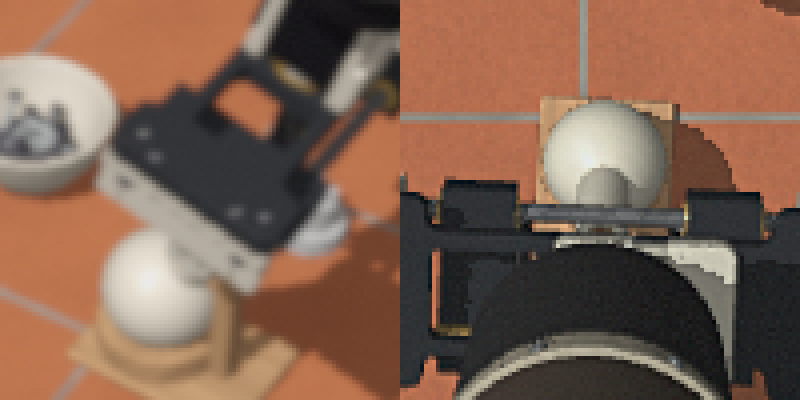

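The top crop shows the jaw centred on the neck (604 against 605). Closing now.

{"op": "step_arm", "data": {
  "targets": [
    [[0,0,0],[0,0,0],0],
    [[0,0,0],[0,0,0],-0.2],
    [[0,0,0],[0,0,0],-0.4],
    [[0,0,0],[0,0,0],-1],
    [[0,0,0],[0,0,0],-1],
    [[0,0,0],[0,0,0],-1],
    [[0,0,0],[0,0,0],-1],
    [[0,0,0],[0,0,0],-1]
  ],
  "grip_force": 25
}}

```text
t: 6.0
eef_pos: [0.5238, -0.0089, 0.0774]
ee_rot: [2.879, 0.0, 1.528]
force: [-0.3, -0.3, 0.9]
width: 0.0165
```

```bash
python3 - <<'E'
from h import *
p,R,s=cur(); print(p,s['t'],s['width'],s['force'],s['moment'])
print('up in tool',R.inv().apply([0,0,.1]))
E
```

```text
[ 0.5238 -0.0089  0.0774] 6.0 0.016532919984417586 [-0.2597 -0.3128  0.9171] [-0.1719  0.7912 -0.0219]
up in tool [-0.      0.0259 -0.0966]
```

```bash
python3 - <<'E'
from h import *
import cv2
im=[]
for n,(u,v) in(('side',(345,230)),('top',(324,275))):
    q,d=viewer.grab_frame(n);im.append(cv2.resize(q[v-50:v+50,u-50:u+50,::-1],(400,400),interpolation=3))
cv2.imwrite('pics/c4.png',np.hstack(im))
s=arm.get_state();print(s['width'],s['force'],s['moment'],s['t'])
E
```

```text
0.016556859942655072 [ 0.7778 -1.0541  0.3104] [-0.1166  0.7106 -0.0353] 6.1
```

View pics/c4.png

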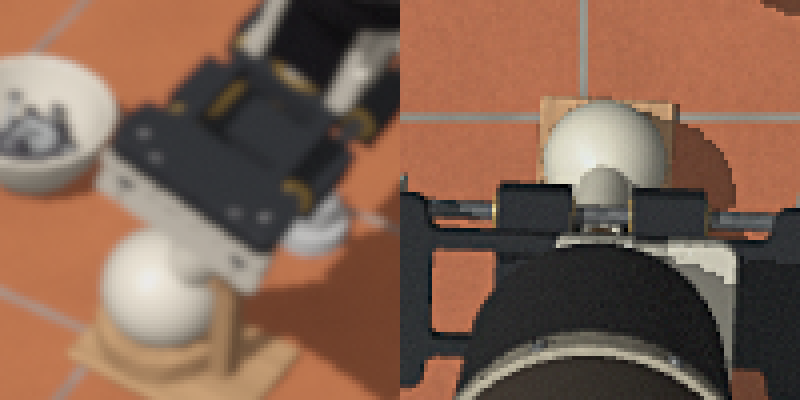

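```bash
python3 - <<'E'
from h import *
p,R,s=cur()
for sx in(.0965,-.0965):
  for y in(.039,-.039): print(sx,y,proj('side',[p+R.apply([sx,y,-.066])])[0],proj('top',[p+R.apply([sx,y,-.066])])[0])
w=np.linspace(0.03,.088,7)
print('axis->pad frame', R.inv().apply(B+np.outer(w,A)-p))
for n in('side','top'):
  q,d=viewer.grab_frame(n);np.savez(f'pics/{n}5.npz',p=q,d=d)
  print(n)
  np.save(f'pics/X{n}5.npy',P(n,*np.meshgrid(np.arange(640),np.arange(480)),d))
X=np.load('pics/Xside5.npy')
# tool-frame coords of points near tool
for u,v in((320,226),(359,252),(340,235),(338,228),(345,240),(330,250),(347,246)):
    print((u,v),R.inv().apply(X[v,u]-p).round(4))
X=np.load('pics/Xtop5.npy')
for u,v in((311,277),(340,277),(324,280),(326,284),(324,271),(317,277),(333,277)):
    print('top',(u,v),R.inv().apply(X[v,u]-p).round(4),X[v,u])
E
```

```text
0.0965 0.039 [310.2626 243.2708] [268.3502 262.8611]
0.0965 -0.039 [347.7822 270.0903] [267.3565 306.3969]
-0.0965 0.039 [366.7227 183.8712] [380.0655 267.5676]
-0.0965 -0.039 [400.6617 206.6393] [377.4226 311.1033]
axis->pad frame [[-0.0012  0.0091  0.0109]
 [-0.0012  0.0066  0.0015]
 [-0.0013  0.0041 -0.0078]
 [-0.0013  0.0016 -0.0172]
 [-0.0013 -0.0009 -0.0265]
 [-0.0013 -0.0034 -0.0358]
 [-0.0013 -0.0059 -0.0452]]
side
top
(320, 226) [ 0.0868  0.0373 -0.1071]
(359, 252) [-0.0637 -0.0148  0.0764]
(340, 235) [ 0.0885 -0.0001 -0.1198]
(338, 228) [ 0.0961  0.0057 -0.1405]
(345, 240) [ 0.0893 -0.0112 -0.1178]
(330, 250) [0.0186 0.0226 0.0199]
(347, 246) [ 0.0875 -0.018  -0.1059]
top (311, 277) [ 0.0203  0.0321 -0.1284] [0.5224 0.0115 0.2098]
top (340, 277) [-0.0262  0.0342 -0.1285] [ 0.5224 -0.0351  0.2104]
top (324, 280) [-0.0008  0.0258 -0.1193] [ 0.5178 -0.0094  0.1993]
top (326, 284) [-0.0039  0.0397 -0.1999] [ 0.5102 -0.0122  0.2808]
top (324, 271) [-0.0001  0.0153 -0.0067] [ 0.5369 -0.0096  0.0879]
top (317, 277) [ 0.0108  0.0309 -0.1216] [0.5226 0.0019 0.2029]
top (333, 277) [-0.015   0.034  -0.1299] [ 0.5223 -0.0238  0.2117]
```

Width reads 16.5 mm where I expected about 24. The images put the neck between the jaws, so I test with a small lift and look.

{"op": "step_arm", "data": {
  "targets": [
    [[0,0,0],[0,0,0],-1],
    [[0,0.001,-0.004],[0,0,0],-1],
    [[0,0.001,-0.004],[0,0,0],-1],
    [[0,0.001,-0.004],[0,0,0],-1],
    [[0,0.001,-0.004],[0,0,0],-1],
    [[0,0.001,-0.004],[0,0,0],-1],
    [[0,0,0],[0,0,0],-1],
    [[0,0,0],[0,0,0],-1]
  ]
}}

```text
t: 7.0
eef_pos: [0.524, -0.0086, 0.0986]
ee_rot: [2.878, -0.0, 1.528]
force: [2.1, -0.1, 0.4]
width: 0.0163
```

```bash
python3 - <<'E'
from h import *
import cv2
p,R,s=cur();print(p,s['width'],s['force'],s['moment'],s['t'])
im=[]
for n,(u,v) in(('side',(345,230)),('top',(324,275))):
    q,d=viewer.grab_frame(n);im.append(cv2.resize(q[v-50:v+50,u-50:u+50,::-1],(400,400),interpolation=3))
cv2.imwrite('pics/c5.png',np.hstack(im))
E
```

```text
[ 0.524  -0.0086  0.0986] 0.01634304976076674 [ 2.1302 -0.1167  0.3655] [ 0.0977  0.1779 -0.023 ] 7.0
```

View pics/c5.png

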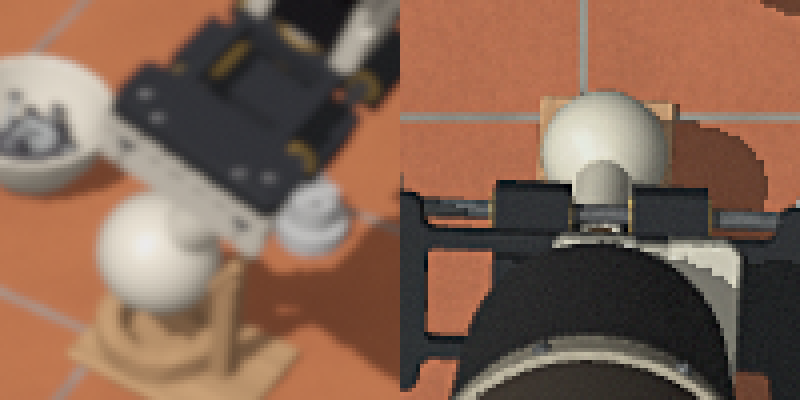

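It lifted cleanly: the ball is clear of the cradle ring and the lean is unchanged. Next I raise it and turn it upright.

{"op": "step_arm", "data": {
  "targets": [
    [[0,0.003,-0.01],[0,0,0],-1],
    [[0,0.004,-0.015],[0,0,0],-1],
    [[0,0.004,-0.015],[0,0,0],-1],
    [[0,0.004,-0.015],[0,0,0],-1],
    [[0,0.003,-0.01],[0,0,0],-1],
    [[0,0,0],[3,0,0],-1],
    [[0,0,0],[4,0,0],-1],
    [[0,0,0],[4,0,0],-1]
  ]
}}

```text
t: 7.9
eef_pos: [0.5233, -0.0087, 0.1655]
ee_rot: [3.074, -0.0, 1.529]
force: [1.2, 0.5, -1.9]
width: 0.0164
```

{"op": "step_arm", "data": {
  "targets": [
    [[0,0,0],[4,0,0],-1],
    [[0,0,0],[4,0,0],-1],
    [[0,0,0],[4,0,0],-1],
    [[0,0,0],[4,0,0],-1],
    [[0,0,0],[3,0,0],-1],
    [[0,0,0],[0,0,0],-1],
    [[0,0,0],[0,0,0],-1],
    [[0,0,0],[0,0,0],-1]
  ]
}}

```text
t: 8.7
eef_pos: [0.5235, -0.009, 0.1654]
ee_rot: [-2.881, 0.0, 1.528]
force: [-0.5, 0.4, -1.6]
width: 0.0165
```

```bash
python3 - <<'E'
from h import *
import cv2
p,R,s=cur();print(p,s['q'],s['width'],s['force'],s['moment'],s['t'],R.as_matrix())
# predicted cruet
R0=Ro.from_euler('xyz',[2.879,0,1.528]);p0=np.array([.5238,-.0089,.0774])
b=p+R.apply(R0.inv().apply(B-p0));a=R.apply(R0.inv().apply(A));print('pred',b,a)
print('tool shift to stand, const z',R.inv().apply([.4951-b[0],.2338-b[1],0]))
for n in('side','top'):
    q,d=viewer.grab_frame(n);cv2.imwrite(f'pics/{n}6.png',q[:,:,::-1]);np.savez(f'pics/{n}6.npz',p=q,d=d)
    print(proj(n,[b]))
a=cv2.imread('pics/side6.png')[100:340,200:440];b=cv2.imread('pics/top6.png')[150:390,200:440]
cv2.imwrite('pics/c6.png',cv2.resize(np.hstack([a,b]),(800,400),interpolation=3))
E
```

```text
[ 0.5235 -0.009   0.1654] [ 0.2865  0.3115 -0.1076 -0.0843 -1.3997 -1.8752] 0.0164973013338223 [-0.4992  0.3908 -1.6094] [-0.0605 -1.0029 -0.033 ] 8.7 [[ 0.0425  0.9653 -0.2575]
 [ 0.9991 -0.0411  0.0106]
 [-0.0003 -0.2577 -0.9662]]
pred [ 0.5294 -0.0105  0.1226] [-0.0007 -0.      1.    ]
tool shift to stand, const z [ 0.2426 -0.0431  0.0114]
[[346.7866 226.0977]]
[[324.5328 274.432 ]]
```

View pics/c6.png

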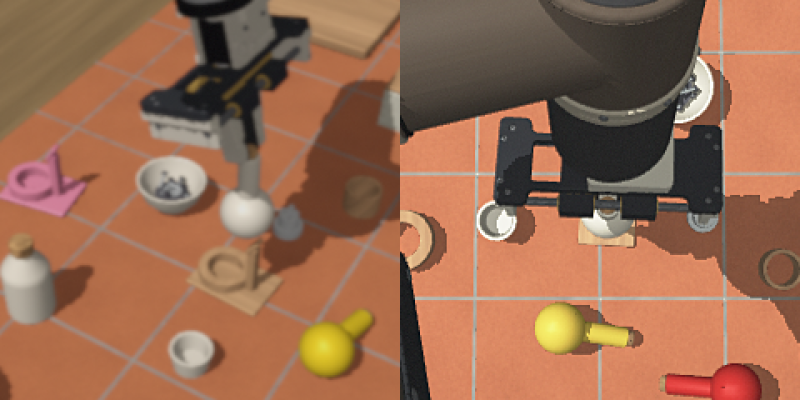

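{"op": "step_arm", "data": {
  "targets": [
    [[0.015,-0.003,0.001],[0,0,0],-1],
    [[0.04,-0.007,0.002],[0,0,0],-1],
    [[0.04,-0.007,0.002],[0,0,0],-1],
    [[0.04,-0.007,0.002],[0,0,0],-1],
    [[0.04,-0.007,0.002],[0,0,0],-1],
    [[0.04,-0.007,0.002],[0,0,0],-1],
    [[0.018,-0.003,0.0],[0,0,0],-1],
    [[0.01,-0.002,0],[0,0,0],-1]
  ]
}}

```text
t: 9.6
eef_pos: [0.4892, 0.2377, 0.1662]
ee_rot: [-2.881, -0.0, 1.531]
force: [0.1, -0.3, -1.1]
width: 0.0165
```

{"op": "step_arm", "data": {
  "targets": [
    [[0,0,0],[0,0,0],-1],
    [[0,0,0],[0,0,0],-1],
    [[0,0,0],[0,0,0],-1],
    [[0,0,0],[0,0,0],-1],
    [[0,0,0],[0,0,0],-1],
    [[0,0,0],[0,0,0],-1],
    [[0,0,0],[0,0,0],-1],
    [[0,0,0],[0,0,0],-1]
  ]
}}

```text
t: 10.4
eef_pos: [0.49, 0.2357, 0.1658]
ee_rot: [-2.88, 0.0, 1.528]
force: [0.0, 0.5, -0.9]
width: 0.0168
```

```bash
cat > look.py <<'E'
from h import *
import cv2,sys
from scipy.optimize import least_squares
tag=sys.argv[1]
p,R,s=cur();print(p,s['width'],s['force'],s['moment'],s['t'])
R0=Ro.from_euler('xyz',[2.879,0,1.528]);p0=np.array([.5238,-.0089,.0774])
b=p+R.apply(R0.inv().apply(B-p0));a=R.apply(R0.inv().apply(A));print('pred',b,a)
ims=[];g=[]
for n in('side','top'):
    q,d=viewer.grab_frame(n);np.savez(f'pics/{n}{tag}.npz',p=q,d=d)
    uv=proj(n,[b])[0].astype(int)
    u,v=np.clip(uv,60,[579,419]);c=q[v-60:v+60,u-60:u+60,::-1];ims.append(cv2.resize(c,(400,400),interpolation=3))
    X=P(n,*np.meshgrid(np.arange(640),np.arange(480)),d);ci=q.astype(int)
    m=(ci.max(2)-ci.min(2)<45)&(ci.mean(2)>90)&(abs(np.linalg.norm(X-b,axis=2)-.03)<.006)&((X-b)@a<.022)
    x=X[m];f=least_squares(lambda c:np.linalg.norm(x-c,axis=1)-.03,b,loss='soft_l1',f_scale=.0007)
    print(n,'ball',len(x),f.x,np.median(abs(f.fun)))
    if n=='side':
        w=X-f.x;h=w@a;rad=np.linalg.norm(w-h[...,None]*a,axis=2)
        k=(ci.max(2)-ci.min(2)<45)&(ci.mean(2)>90)&(h>.032)&(h<.05)&(rad<.018);nk=X[k];c0=f.x
        def res(t):
            ax=np.array([t[0],t[1],1]);ax/=np.linalg.norm(ax);w=nk-c0;return np.linalg.norm(w-np.outer(w@ax,ax),axis=1)-.012
        if len(nk)>20:
            t=least_squares(res,[0,0],loss='soft_l1',f_scale=.0007).x;print('neck',len(nk),'tilt deg x,y',np.degrees(t))
    lo=X[(abs(X[...,2]-.02)<.0025)&(np.hypot(X[...,0]-.495,X[...,1]-.234)<.045)][:,:2]
    r=lambda c:np.maximum(0,np.linalg.norm(lo-c,axis=1)-.036)+np.maximum(0,.021-np.linalg.norm(lo-c,axis=1))
    print('ring',len(lo),least_squares(r,[.495,.234]).x)
cv2.imwrite(f'pics/c{tag}.png',np.hstack(ims))
E
python3 look.py 7
```

```text
[0.49   0.2357 0.1658] 0.016836752060585252 [ 0.0092  0.521  -0.8617] [-0.0377 -1.0499  0.0046] 10.4
pred [0.4959 0.2341 0.123 ] [-0.0001 -0.0001  1.    ]
side ball 717 [0.4945 0.2344 0.1225] 0.0005370651568719527
neck 116 tilt deg x,y [1.686  0.0099]
ring 788 [0.4956 0.2344]
top ball 138 [0.4935 0.2347 0.123 ] 0.0006042478340746709
ring 84 [0.495 0.234]
```

View pics/c7.png

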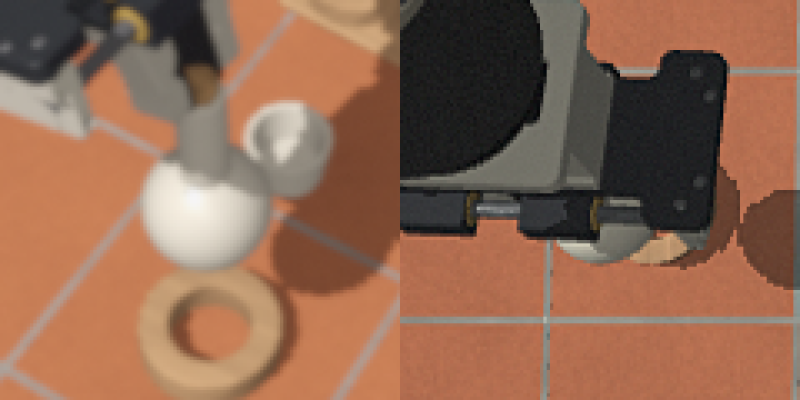

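The side view shows the ball over the ring with the neck about 1.5° over-tilted towards +x. I correct that and descend.

{"op": "step_arm", "data": {
  "targets": [
    [[0,0,0],[-1.5,0,0],-1],
    [[0,0.0025,0.011],[0,0,0],-1],
    [[0,0.0025,0.011],[0,0,0],-1],
    [[0,0.0025,0.011],[0,0,0],-1],
    [[0,0.0025,0.011],[0,0,0],-1],
    [[0,0.0025,0.011],[0,0,0],-1],
    [[0,0.0025,0.011],[0,0,0],-1],
    [[0,0,0],[0,0,0],-1]
  ]
}}

```text
t: 11.3
eef_pos: [0.4881, 0.2351, 0.0961]
ee_rot: [-2.904, 0.002, 1.528]
force: [0.2, -0.0, -1.0]
width: 0.0165
```

{"op": "step_arm", "data": {
  "targets": [
    [[0,0,0],[0,0,0],-1],
    [[0,0,0],[0,0,0],-1],
    [[0,0,0],[0,0,0],-1],
    [[0,0,0],[0,0,0],-1],
    [[0,0,0],[0,0,0],-1],
    [[0,0,0],[0,0,0],-1],
    [[0,0,0],[0,0,0],-1],
    [[0,0,0],[0,0,0],-1]
  ]
}}

```text
t: 12.1
eef_pos: [0.4891, 0.2358, 0.0982]
ee_rot: [-2.906, 0.0, 1.528]
force: [-0.1, -0.1, -1.1]
width: 0.0162
```

```bash
python3 look.py 8
```

```text
[0.4891 0.2358 0.0982] 0.016206379248698013 [-0.1042 -0.0787 -1.1349] [-0.0386 -0.9082 -0.0251] 12.1
pred [0.4962 0.2342 0.0556] [-0.0263  0.0009  0.9997]
side ball 630 [0.4947 0.2343 0.0551] 0.0005527464705211427
neck 96 tilt deg x,y [0.1333 0.312 ]
ring 485 [0.4959 0.2344]
top ball 94 [0.494  0.2352 0.0563] 0.0005834352366702981
ring 55 [0.4933 0.2327]
```

View pics/c8.png

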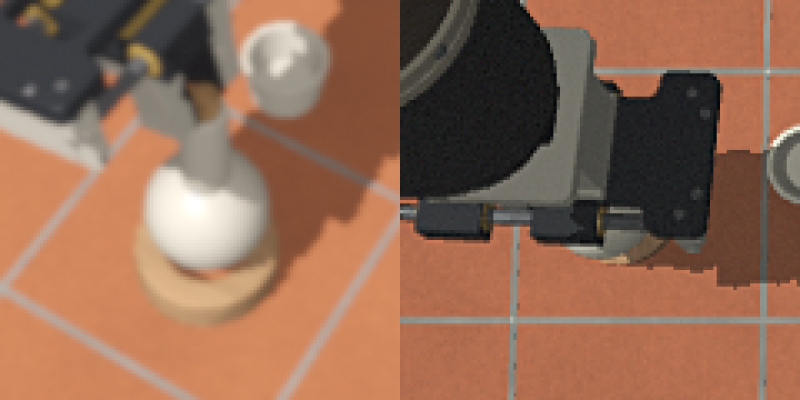

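{"op": "step_arm", "data": {
  "targets": [
    [[0,0.0015,0.002],[0,0,0],-1],
    [[0,0.0005,0.002],[0,0,0],-1],
    [[0,0.0005,0.002],[0,0,0],-1],
    [[0,0.0005,0.002],[0,0,0],-1],
    [[0,0.0005,0.002],[0,0,0],-1],
    [[0,0,0],[0,0,0],-1],
    [[0,0,0],[0,0,0],-1],
    [[0,0,0],[0,0,0],-1]
  ]
}}

```text
t: 13.0
eef_pos: [0.4903, 0.2357, 0.0877]
ee_rot: [-2.907, 0.0, 1.528]
force: [-0.2, 0.1, -1.7]
width: 0.0165
```

{"op": "step_arm", "data": {
  "targets": [
    [[0,0.0003,0.001],[0,0,0],-1],
    [[0,0,0],[0,0,0],-1],
    [[0,0.0003,0.001],[0,0,0],-1],
    [[0,0,0],[0,0,0],-1],
    [[0,0,0.001],[0,0,0],-1],
    [[0,0,0],[0,0,0],-1],
    [[0,0,0],[0,0,0],-1],
    [[0,0,0],[0,0,0],-1]
  ]
}}

```text
t: 13.8
eef_pos: [0.4902, 0.2358, 0.0847]
ee_rot: [-2.907, 0.0, 1.528]
force: [0.5, -0.5, -0.1]
width: 0.0163
```

```bash
python3 look.py 9
```

```text
[0.4902 0.2358 0.0847] 0.016270563492474417 [ 0.5249 -0.4863 -0.0829] [-0.1805 -0.855  -0.0091] 13.8
pred [0.4972 0.2342 0.0421] [-0.0265  0.0009  0.9996]
side ball 632 [0.4957 0.2341 0.0416] 0.0005566189620253917
neck 95 tilt deg x,y [0.4262 0.2871]
ring 403 [0.4949 0.2349]
top ball 94 [0.4943 0.2345 0.0412] 0.0005314906804429302
ring 71 [0.4949 0.233 ]
```

View pics/c9.png

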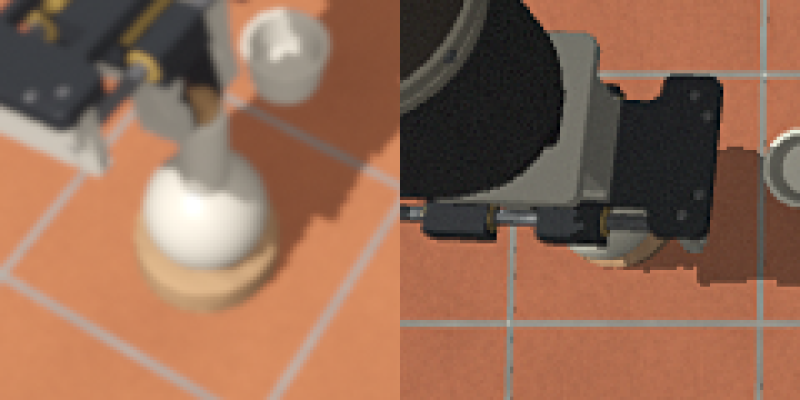

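{"op": "step_arm", "data": {
  "targets": [
    [[0,0.0002,0.001],[0,0,0],-1],
    [[0,0,0],[0,0,0],-1],
    [[0,0,0],[0,0,0],-1],
    [[0,0,0],[0,0,0],-1],
    [[0,0,0],[0,0,0],-1],
    [[0,0,0],[0,0,0],-1],
    [[0,0,0],[0,0,0],-1],
    [[0,0,0],[0,0,0],-1]
  ]
}}

```text
t: 14.7
eef_pos: [0.4907, 0.2358, 0.0843]
ee_rot: [-2.908, -0.0, 1.529]
force: [0.2, -0.9, 5.1]
width: 0.0165
```

Contact at about +5 N, so the ball is seated. Releasing slowly.

{"op": "step_arm", "data": {
  "targets": [
    [[0,0,-0.0005],[0,0,0],-1],
    [[0,0,0],[0,0,0],-0.62],
    [[0,0,0],[0,0,0],-0.58],
    [[0,0,0],[0,0,0],-0.54],
    [[0,0,0],[0,0,0],-0.5],
    [[0,0,0],[0,0,0],-0.4],
    [[0,0,0],[0,0,0],-0.3],
    [[0,0,0],[0,0,0],-0.2]
  ],
  "grip_force": 10
}}

```text
t: 15.5
eef_pos: [0.4898, 0.2357, 0.0837]
ee_rot: [-2.906, 0.0, 1.528]
force: [0.0, 0.7, 0.1]
width: 0.0328
```

{"op": "step_arm", "data": {
  "targets": [
    [[0,0,0],[0,0,0],0],
    [[0,0,0],[0,0,0],0.2],
    [[0,0,0],[0,0,0],0.4],
    [[0,0,0],[0,0,0],0.4],
    [[0,0,0],[0,0,0],0.4],
    [[0,0,0],[0,0,0],0.4],
    [[0,0,0],[0,0,0],0.4],
    [[0,0,0],[0,0,0],0.4]
  ]
}}

```text
t: 16.3
eef_pos: [0.4902, 0.2357, 0.084]
ee_rot: [-2.906, 0.0, 1.528]
force: [0.5, 0.2, -1.0]
width: 0.0616
```

```bash
python3 look.py 10
```

```text
[0.4902 0.2357 0.084 ] 0.06157384825286682 [ 0.4948  0.1686 -1.027 ] [-0.0158 -0.7464 -0.0081] 16.3
pred [0.4972 0.2341 0.0414] [-0.0262  0.001   0.9997]
side ball 619 [0.4962 0.2335 0.0409] 0.000547902208047419
neck 91 tilt deg x,y [ 0.4751 -0.6889]
ring 427 [0.496  0.2346]
top ball 64 [0.4955 0.2334 0.0419] 0.0003046750624467118
ring 61 [0.4935 0.2324]
```

View pics/c10.png

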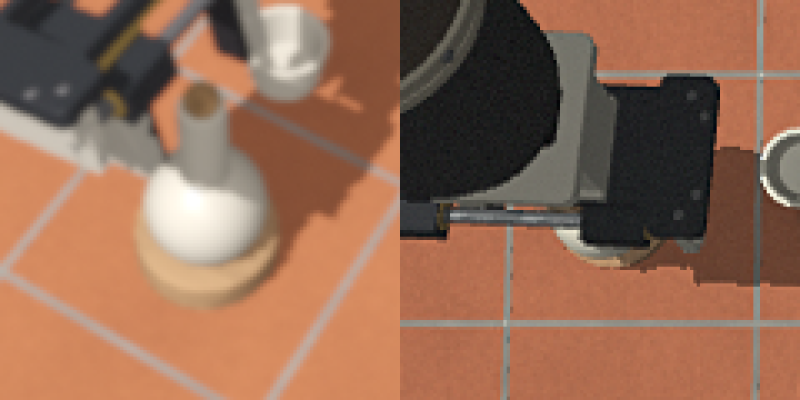

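The cruet stands in the ring on its own, with less than 1° of tilt. Withdrawing along the tool axis.

{"op": "step_arm", "data": {
  "targets": [
    [[0,0,-0.005],[0,0,0],0.4],
    [[0,0,-0.01],[0,0,0],0.4],
    [[0,0,-0.015],[0,0,0],0.4],
    [[0,0,-0.02],[0,0,0],0.4],
    [[0,0,-0.025],[0,0,0],0.4],
    [[0,0,-0.025],[0,0,0],0.4],
    [[0,0,-0.025],[0,0,0],0.4],
    [[0,0,-0.015],[0,0,0],0.4]
  ]
}}

```text
t: 17.2
eef_pos: [0.5241, 0.2345, 0.2233]
ee_rot: [-2.91, -0.001, 1.528]
force: [0.2, -1.0, 0.1]
width: 0.0612
```

{"op": "step_arm", "data": {
  "targets": [
    [[0,0,0],[0,0,0],0.4],
    [[0,0,0],[0,0,0],0.4],
    [[0,0,0],[0,0,0],0.4],
    [[0,0,0],[0,0,0],0.4],
    [[0,0,0],[0,0,0],0.4],
    [[0,0,0],[0,0,0],0.4],
    [[0,0,0],[0,0,0],0.4],
    [[0,0,0],[0,0,0],0.4]
  ]
}}

```text
t: 18.0
eef_pos: [0.5227, 0.2344, 0.2201]
ee_rot: [-2.906, 0.0, 1.528]
force: [0.9, -0.1, -0.2]
width: 0.0614
```

```bash
sed "s/^b=p+.*/b=np.array([.496,.234,.041]);a=np.array([0,0,1.])/" look.py > look2.py; python3 look2.py 11
```

```text
[0.5227 0.2344 0.2201] 0.06140835799284721 [ 0.8948 -0.14   -0.1844] [-0.0493 -0.8025  0.0058] 18.0
side ball 623 [0.4962 0.2335 0.0407] 0.0005522523795719672
neck 95 tilt deg x,y [ 0.5024 -0.7071]
ring 413 [0.4952 0.2344]
top ball 229 [0.495  0.2338 0.0408] 0.0007094791568264015
ring 170 [0.4948 0.2334]
```

View pics/c11.png

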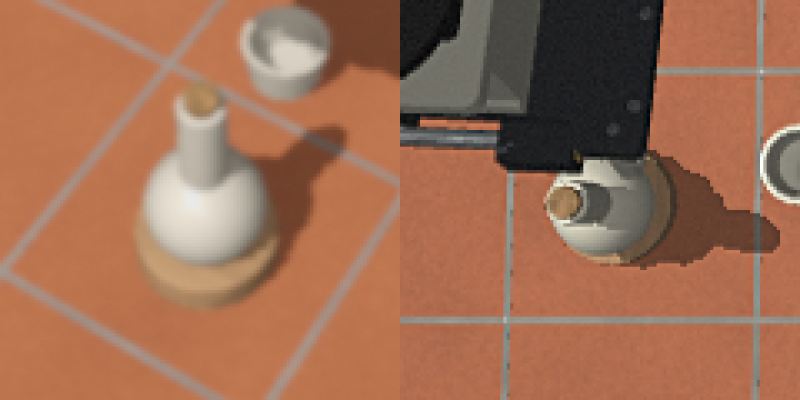

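The cruet stands upright and centred in the flat ring, cork up at (203,98) in the side crop, and the gripper is clear. Handing in.

```bash
python3 -c "
from station import ticket
print(ticket.job_done())"
```

```text
the job is handed in; nothing more can be done
None
```

The white cruet is out of the cradle and standing upright, cork up, in the wider, lower ring. The gripper has let go and pulled clear, and I handed the job in at about 18 s. I gripped it by the neck, lifted it clear, turned it upright over the ring, lowered it until contact (about 5 N) and opened the fingers slowly.

**Last checks:** the ball's centre is about 41 mm above the counter, within about 1 mm of the ring's centre. The neck leans less than 1°, the ring lies flat, and the tips are about 180 mm above the counter, clear of the cork.

**Checks that disagreed or failed:**
- **Finger opening:** it read 16.5 mm on the 24 mm neck. I tested the grip with a small lift before going on, and it held throughout.
- **Grip slip:** the cruet had turned about 1.5° in the grip on the way to the ring. I corrected that before lowering it.
- **Approach angle:** my first approach, along the neck, came close to the arm's joint limits, so I used a 15° tilt instead.

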